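# Log the casting that still has its stub

### The job

One of the three brass castings on the inspection stations has come through with its pouring stub still standing up. With the fingertips, gently press the key of the tally counter at that casting's station fully down and let it spring back, then gently press the mushroom-headed call button fully in, let it spring back and withdraw. Do not press the other keys or the flat button, and leave the castings and everything else on the bench where they are: nothing is to be picked up.

Things in the scene. Friction and masses are not known exactly. Their poses are not given: they have to be found in the camera images.
- station_a: Inspection station fixed to the bench: dark steel plate 150 (x) x 96 x 10 mm, origin under its centre. At x = +27 mm a square aluminium tray 88 mm wide, rim 24 mm above the bench, with one casting; at x = -48 mm (nearer the robot) a tally counter, a block 44 x 52 mm, top 44 mm above the bench, one round key on it. Stations a, b, c look the same.
- key_a (a joint): Key of station_a's tally counter, in m: 0 up, 0.010 fully down. Sprung: 1.5 N to start, 6.5 N fully down; springs back up when let go.
- key_a_top (a point): Centre of the top face of station_a's counter key: a flat steel disc 28 mm across, 58 mm above the bench when up; moves 10 mm straight down when pressed.
- station_b: Inspection station fixed to the bench: dark steel plate 150 (x) x 96 x 10 mm, origin under its centre. At x = +27 mm a square aluminium tray 88 mm wide, rim 24 mm above the bench, with one casting; at x = -48 mm (nearer the robot) a tally counter, a block 44 x 52 mm, top 44 mm above the bench, one round key on it. Stations a, b, c look the same.
- key_b (a joint): Key of station_b's tally counter, in m: 0 up, 0.010 fully down. Sprung: 1.5 N to start, 6.5 N fully down; springs back up when let go.
- key_b_top (a point): Centre of the top face of station_b's counter key: a flat steel disc 28 mm across, 58 mm above the bench when up; moves 10 mm straight down when pressed.
- station_c: Inspection station fixed to the bench: dark steel plate 150 (x) x 96 x 10 mm, origin under its centre. At x = +27 mm a square aluminium tray 88 mm wide, rim 24 mm above the bench, with one casting; at x = -48 mm (nearer the robot) a tally counter, a block 44 x 52 mm, top 44 mm above the bench, one round key on it. Stations a, b, c look the same.
- key_c (a joint): Key of station_c's tally counter, in m: 0 up, 0.010 fully down. Sprung: 1.5 N to start, 6.5 N fully down; springs back up when let go.
- key_c_top (a point): Centre of the top face of station_c's counter key: a flat steel disc 28 mm across, 58 mm above the bench when up; moves 10 mm straight down when pressed.
- casting_stub: Loose round brass medallion casting, 72 mm across, 6 mm thick, 0.2 kg, in one station's tray, WITH its pouring stub: a round brass stub 14 mm across standing 28 mm up from its top face, 14 mm off centre along its x. Origin: centre of the underside, 14 mm above the bench. Its position tells which tray it lies in.
- casting_b: Loose round brass medallion casting, 72 mm across, 6 mm thick, 0.2 kg, lying in another station's tray; its stub is ground off to a flat 2 mm boss. Origin: centre of the underside.
- casting_c: Loose round brass medallion casting, 72 mm across, 6 mm thick, 0.2 kg, lying in another station's tray; its stub is ground off to a flat 2 mm boss. Origin: centre of the underside.
- call_box: Grey two-button box fixed to the bench, 140 (x) x 80 x 40 mm; origin at the centre of its underside. On top: the mushroom button at x = -34 mm (nearer the robot) and a smaller flat button at x = +36 mm, both black.
- mushroom (a joint): Mushroom call button, in m: 0 up, 0.010 fully in. Sprung: 1.5 N to start, 6.5 N fully in; springs back when let go.
- mushroom_top (a point): Centre of the top of the mushroom call button: a wide domed black head 44 mm across, 64 mm above the bench when up; moves 10 mm straight down.
- flat_button (a joint): The other button of the call box, in m: 0 up, 0.010 fully in, sprung like the mushroom. Not to be pressed.
- flat_button_top (a point): Centre of the top of the flat button, a black disc 22 mm across, 54 mm above the bench.
- felt_bob: Loose grey felt polishing cone, 22 mm across, 38 mm tall, standing between the stations. Leave alone. Origin: underside.
- sanding_drum: Loose brown sanding drum, 22 mm across, 30 mm tall, standing between the stations. Leave alone. Origin: underside.
- steel_weight: Loose knobbed steel weight, 24 mm across, 34 mm tall, standing between the stations. Leave alone. Origin: underside.
- grinder_1: Loose cordless hand grinder, about 180 x 44 x 44 mm, lying on the left of the bench. Leave alone. Origin: underside.
- grinder_2: A second cordless hand grinder of the same size, lying across the back. Leave alone. Origin: underside.
- compound_jar: Loose amber glass jar, 70 mm across, 70 mm tall, at the back. Leave alone. Origin: underside.
- bench_brush: Loose flat bench brush, about 200 x 42 x 20 mm, lying across the back. Leave alone. Origin: underside.

How it is judged:
By the outcome, as a careful person would: the job done as asked, in the order asked, and still so for the second after the job is handed in, with the robot touching nothing.
It also fails if it takes over 40 s, if anything falls off the work surface, if the arm or the gripper's body presses on something with over 40 N, if the wrist force passes 120 N, or if a joint passes its speed limit or range.

### The arm

A 6-joint arm with a two-finger parallel gripper is mounted at the origin on the work surface. World frame = base frame: x ahead of the robot, y to its left, z up, the work surface at z = 0. Lengths are in mm, angles in rad, forces in N, time in s.
With the tool pointing down it reaches from about 400 to 925 mm from the base axis. Payload 12.5 kg.
Tool frame: the origin (TCP) lies at the very end of the fingers, on their centre line; the grasp point (between the pads) lies grip_depth behind it (grip_depth is the distance from the TCP to the grasp point, in mm); z points along the fingers, y is the line along which they close (so a half turn about z gives the same grasp; the last joint's range is limited). The gripper opens to 95 mm and grips with 3 to 60 N. Pads are 20 mm wide; open, the fingers measure 119 mm over their backs; the gripper's body (75 mm by 180 mm) begins 59 mm behind the grasp point.
Start: joints at [1.063, 0.491, 1.559, -0, 1.092, -0.106], TCP at [244.408, 575.249, 214.661] pointing down, gripper open.
Joint ranges: [-3.1, 3.1], [-0.84, 2.19], [0.05, 2.79], [-1.13, 4.28], [0.06, 2.93], [-2.69, 2.69]. Speed limits (rad/s): [2.22, 2.22, 2.79, 3.14, 3.14, 3.14].

### API

Orientations are given as [roll, pitch, yaw] about the fixed x, y, z axes, in that order (R = Rz(yaw) Ry(pitch) Rx(roll)).
In Python, from cell import state, read_camera, job_done, grip_depth gives the robot as it stands.
- The arm moves only by the tool drive_tool, never from a script. Its argument "targets" is a list of rows, each an object with "jaw": the opening, from 0 (shut) to 1 (fully open); "travel": the shift along the tool's x, y, z in m, a list of three; "twist": the turn about the tool's z in rad. In form: [{"jaw": jaw, "travel": [tx, ty, tz], "twist": twist}, ...]. A call has 1 to 8 rows; each row is the pose to reach, as a shift and turn from the pose commanded when the call began, along the tool's axes at that moment; what a row does not reach only later rows make up. A row lasts 1/12 s, in which the tool goes at most 41.7 mm and 7.16 degrees, less where a joint would pass 70% of its speed; a pose out of reach is approached as far as the arm can. A call with a gripper value outside its range is refused whole. The fingers move at their own pace and stop on an object; the grip force is fixed at half the most. Time passes only in rows, so rows that repeat a pose let the fingers close. It gives the time, the measured TCP pose, the force, the opening and the grip force at its end, in the units of the state.
- state(): the state, without advancing time (a new reading comes with each control period).
- read_camera(name): name is "scene" or "top" or "wrist"; returns a dict with "frame" (400x640x3 uint8, red, green, blue), "fx", "fy", "cx", "cy" (pixels), "R" (3x3) and "t" (3): a world point X has camera coordinates R X + t. Camera axes: x right, y down, z forward; pixel columns grow to the right and rows downward; lengths in mm; the calibration is good to about 2 mm. A picture is of the moment at which its call begins. There is no depth.
- job_done(): hands the job in; it is judged then, once.
The state is a dict: "t": time; "joints": joint angles; "qvel": joint speeds; "tau": joint torques, N m; "eef_pos": TCP position; "tcp_rot": TCP orientation; "ft_force": force on the tool from outside, world axes, zero at the start; "moment": the same for the moment, N m; "opening": opening from 0.0 (shut) to 1.0 (fully open); "grip_force": force on a finger pad.
Only numpy, scipy, OpenCV 4.12 (cv2) and the standard library are available. Lean on these libraries where they do the work, as an engineer would, in place of code of your own. Each camera call takes 0.05 s, during which the arm holds its last target. There are 200 camera calls.

## Working session

There is one attempt and no reset: what is moved stays moved. The work goes in short steps, Python scripts to look and compute and a tool call to move; the robot and the scene stay as the last step left them, time stands still between calls to the robot, and variables do not carry over. Pictures are saved under pics/ and viewed, at most 10 in all, crops included, and the job is handed in when it is done.

Besides the shell and the picture viewer there is one more tool, called after "Call:" by a JSON object that holds its "op" and its "data". drive_tool: Moves the arm, as the interface text tells. Its arguments: {"type":"object","properties":{"targets":{"type":"array"}},"required":["targets"]}

```bash
mkdir -p pics
python3 - <<'E'
from cell import *
import cv2,pickle
s=state();print(s,grip_depth)
d={}
for n in("scene","top"):
    c=read_camera(n);d[n]=c;cv2.imwrite(f"pics/{n}1.png",c["frame"][:,:,::-1])
    print(n,c["fx"],c["cx"],c["cy"],c["R"],c["t"])
pickle.dump(d,open("c.pkl","wb"))
E
```

```text
{'t': 0.0, 'joints': array([ 1.06340556e+00,  4.91538190e-01,  1.55945735e+00,  1.66882464e-05,
        1.09168045e+00, -1.05580669e-01]), 'qvel': array([-0.0007279 , -0.00022225,  0.00017276,  0.00103611,  0.00057669,
       -0.00077529]), 'tau': array([ 2.53038808e-03, -6.12629271e+01, -2.58194286e+01,  6.93621137e-02,
        4.80761065e-02, -9.82802499e-05]), 'eef_pos': array([244.2737607 , 575.0235685 , 214.07230102]), 'tcp_rot': array([-3.14051692e+00, -1.28884638e-04,  2.73977478e+00]), 'ft_force': array([-0.3059256 ,  0.0724867 ,  0.67315986]), 'moment': array([-0.00195737,  0.00458733,  0.00873301]), 'grip_force': 0.0, 'opening': 0.9995874874642986} 18.8
scene 440.15987316990544 314.67083081137133 197.88656748272473 [[ 0.76568758  0.64303997  0.01490379]
 [ 0.56423259 -0.66036401 -0.49554108]
 [-0.30881079  0.38783886 -0.86845663]] [-529.40374252 -265.07581298 1247.54552996]
top 489.5358197001871 309.65467396084716 200.7420062884662 [[-0.01275433 -0.99975239  0.01823444]
 [-0.99592271  0.01107257 -0.08952848]
 [ 0.08930441 -0.01930197 -0.99581733]] [  61.88962915  621.68066312 1208.49247493]
```

View pics/scene1.png

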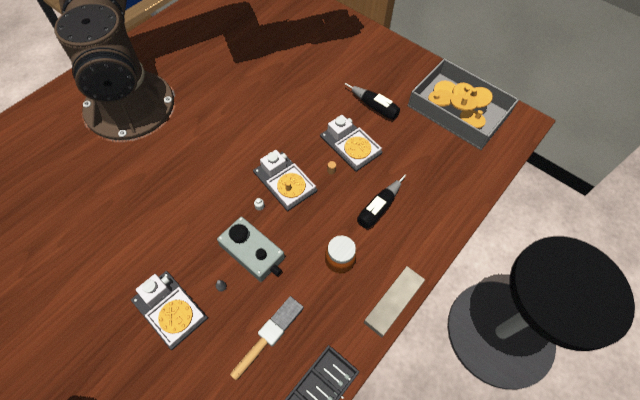

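View pics/top1.png

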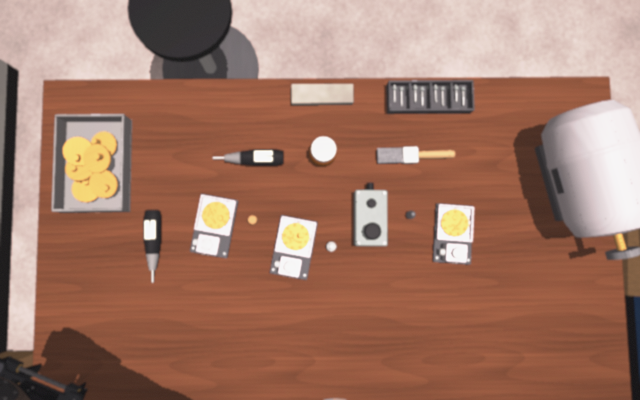

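The scene view shows three stations, at about (355,145), (287,185) and (170,310). The middle one seems to carry the stub, near (290,187). The call box is at (250,247). I'll enlarge to confirm.

Run:
```python
import cv2,pickle,numpy as np
d=pickle.load(open("c.pkl","rb"))
S=d["scene"]["frame"][:,:,::-1];T=d["top"]["frame"][:,:,::-1]
def cr(I,x,y,w=80,h=56): return cv2.resize(I[y:y+h,x:x+w],None,fx=5,fy=5,interpolation=cv2.INTER_CUBIC)
a=np.vstack([np.hstack([cr(S,250,145),cr(S,315,112)]),np.hstack([cr(S,125,267,80,80)[:280],cr(S,210,205)])])
cv2.imwrite("pics/s2.png",a)
b=np.vstack([np.hstack([cr(T,260,214,80,60),cr(T,180,190,80,60)]),np.hstack([cr(T,420,205,80,60),cr(T,335,195,80,60)])])
cv2.imwrite("pics/t2.png",b)
```

```text
(no output)
```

View pics/s2.png

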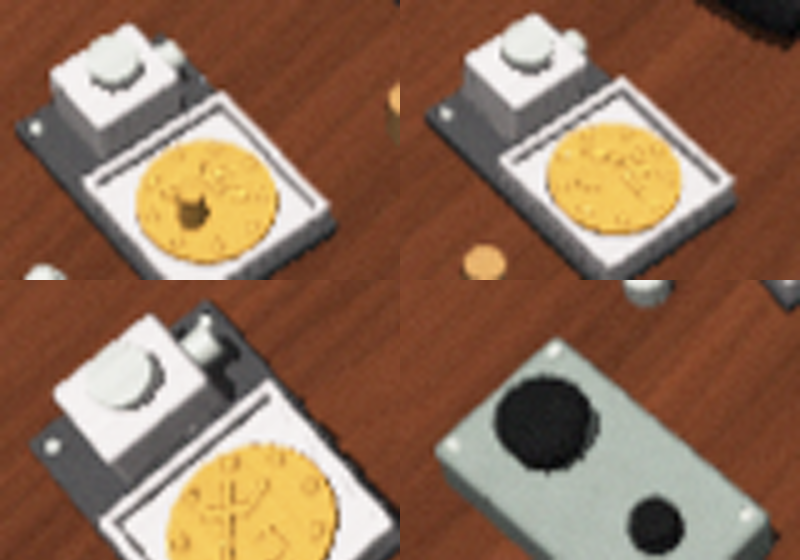

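View pics/t2.png

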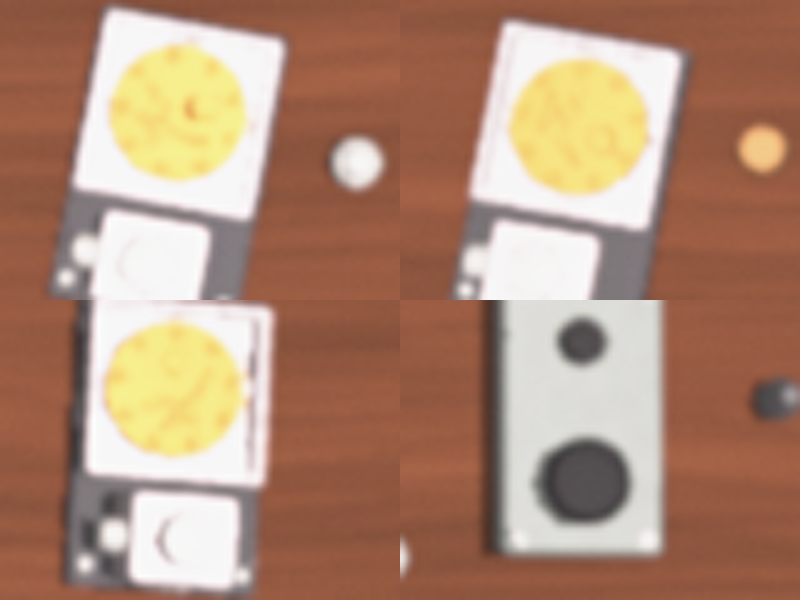

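The stub stands on the middle station's casting: scene about (288,185), with a dark shaded side, and a red mark in the top view at about (298,235). The other two castings are flat. The key is at scene (272.6,156.2) and top (288.6,266.2). The mushroom is at scene (237.6,232.2) and top (372,230.6).

```bash
cat > h.py <<'E'
import numpy as np,cv2,pickle
from cell import *
def P(c): return np.array([[c["fx"],0,c["cx"]],[0,c["fy"],c["cy"]],[0,0,1]])@np.c_[c["R"],c["t"]]
def tri(c1,p1,c2,p2):
    X=cv2.triangulatePoints(P(c1),P(c2),np.float64(p1),np.float64(p2)).ravel();return X[:3]/X[3]
def onz(c,p,z):
    M=P(c);H=np.c_[M[:,:2],M[:,2]*z+M[:,3]];X=np.linalg.solve(H,[*p,1.]);return X[:2]/X[2]
def proj(c,X):
    u=P(c)@[*X,1];return u[:2]/u[2]
def tool(X):
    from scipy.spatial.transform import Rotation as R
    s=state();return R.from_euler("xyz",s["tcp_rot"]).inv().apply(np.array(X)-s["eef_pos"])
E
python3 - <<'E'
from h import *
d=pickle.load(open("c.pkl","rb"));S,T=d["scene"],d["top"]
for n,a,b,z in(("key",(272.6,156.2),(288.6,266.2),58),("mush",(237.6,232.2),(372,230.6),62)):
    X=tri(S,a,T,b);print(n,X,onz(S,a,z),onz(T,b,z),tool([*X[:2],150]))
for n,a,z in(("bob",(331.5,246),38),("stub",(297.5,235),48),("st_a key",(207,244),58)):print(n,onz(T,a,z))
E
```

```text
key [460.73452177 108.78892196  54.77291985] [462.93226959 107.79871295] [460.47526954 108.27225352] [-381.55870757 -344.40246056   64.43017542]
mush [544.51078639 -96.81866148  58.07073618] [546.42361449 -97.58471532] [544.2601527  -96.41824733] [-539.06624644 -500.87704722   64.57092627]
bob [507.95184467   1.84190119]
stub [536.06020487  85.91534418]
st_a key [516.74438793 306.176906  ]
```

Call:
{"op": "drive_tool", "data": {"targets": [{"jaw": 0, "travel": [-0.382, -0.344, 0.094], "twist": 0}, {"jaw": 0, "travel": [-0.382, -0.344, 0.094], "twist": 0}, {"jaw": 0, "travel": [-0.382, -0.344, 0.094], "twist": 0}, {"jaw": 0, "travel": [-0.382, -0.344, 0.094], "twist": 0}, {"jaw": 0, "travel": [-0.382, -0.344, 0.094], "twist": 0}, {"jaw": 0, "travel": [-0.382, -0.344, 0.094], "twist": 0}, {"jaw": 0, "travel": [-0.382, -0.344, 0.094], "twist": 0}, {"jaw": 0, "travel": [-0.382, -0.344, 0.094], "twist": 0}]}}

```text
t: 0.77
eef_pos: [383.1, 276.2, 154.4]
tcp_rot: [3.142, 0.0, 2.74]
ft_force: [0.3, 1.1, 1.1]
opening: 0.497
grip_force: 0.0
```

Run:
```python
from h import *
print(tool([461,108.3,120]))
```

```text
[-137.27633271 -124.14280121   34.36457383]
```

Call:
{"op": "drive_tool", "data": {"targets": [{"jaw": 0, "travel": [-0.137, -0.124, 0.034], "twist": 0}, {"jaw": 0, "travel": [-0.137, -0.124, 0.034], "twist": 0}, {"jaw": 0, "travel": [-0.137, -0.124, 0.034], "twist": 0}, {"jaw": 0, "travel": [-0.137, -0.124, 0.034], "twist": 0}, {"jaw": 0, "travel": [-0.137, -0.124, 0.034], "twist": 0}, {"jaw": 0, "travel": [-0.137, -0.124, 0.034], "twist": 0}, {"jaw": 0, "travel": [-0.137, -0.124, 0.034], "twist": 0}, {"jaw": 0, "travel": [-0.137, -0.124, 0.034], "twist": 0}]}}

```text
t: 1.43
eef_pos: [460.1, 110.7, 120.6]
tcp_rot: [-3.142, -0.0, 2.74]
ft_force: [0.5, 0.4, 0.1]
opening: 0.008
grip_force: 0.0
```

Run:
```python
from h import *
c=read_camera("wrist");s=state();print(s["eef_pos"],s["opening"],s["ft_force"])
cv2.imwrite("pics/w1.png",c["frame"][:,:,::-1]);pickle.dump(c,open("w1.pkl","wb"))
print(proj(c,[461,108.3,58]),proj(c,s["eef_pos"]),tool([461,108.3,70]))
```

```text
[460.03463991 111.08688554 120.7690547 ] 0.001967245387534146 [0.48630798 0.36377858 0.77612268]
[313.68876254 211.87059486] [316.52723047 241.72692312] [-1.98499303 -2.19412624 50.76850578]
```

View pics/w1.png

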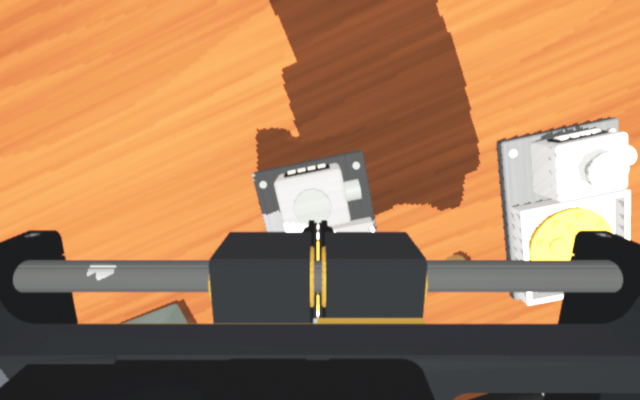

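The wrist view shows the middle station's key centred at about (313,204), just ahead of the closed fingertips at (318,222). I'll refine with that.

Run:
```python
from h import *
c=pickle.load(open("w1.pkl","rb"));d=pickle.load(open("c.pkl","rb"))
print(onz(c,(313,204),58),tri(c,(313,204),d["scene"],(272.6,156.2)),tri(c,(313,204),d["top"],(288.6,266.2)))
X=onz(c,(313,204),58);print(tool([*X,68]),tool([*(X*.7+.3*np.array([461,108.3])),68]))
```

```text
[455.43450718 110.15138311] [458.34820863 110.58014004  50.39484624] [459.67862081 108.52341462  41.34839805]
[ 3.86133204 -2.66225163 52.76942345] [ 2.10733548 -2.52187478 52.76914814]
```

Call:
{"op": "drive_tool", "data": {"targets": [{"jaw": 0, "travel": [0.001, -0.002, 0.03], "twist": 0}, {"jaw": 0, "travel": [0.001, -0.002, 0.05], "twist": 0}, {"jaw": 0, "travel": [0.001, -0.002, 0.056], "twist": 0}, {"jaw": 0, "travel": [0.001, -0.002, 0.06], "twist": 0}, {"jaw": 0, "travel": [0.001, -0.002, 0.063], "twist": 0}, {"jaw": 0, "travel": [0.001, -0.002, 0.066], "twist": 0}, {"jaw": 0, "travel": [0.001, -0.002, 0.066], "twist": 0}]}}

```text
t: 2.07
eef_pos: [459.0, 109.2, 55.1]
tcp_rot: [3.141, 0.001, 2.74]
ft_force: [0.0, 2.0, 2.3]
opening: 0.003
grip_force: 1.4
```

Call:
{"op": "drive_tool", "data": {"targets": [{"jaw": 0, "travel": [0, 0, 0.002], "twist": 0}, {"jaw": 0, "travel": [0, 0, 0.004], "twist": 0}, {"jaw": 0, "travel": [0, 0, 0.006], "twist": 0}, {"jaw": 0, "travel": [0, 0, 0.007], "twist": 0}, {"jaw": 0, "travel": [0, 0, 0.007], "twist": 0}]}}

```text
t: 2.48
eef_pos: [459.1, 109.1, 48.2]
tcp_rot: [3.141, 0.001, 2.74]
ft_force: [-1.8, 4.6, 10.0]
opening: 0.006
grip_force: 5.0
```

Call:
{"op": "drive_tool", "data": {"targets": [{"jaw": 0, "travel": [0, 0, 0.001], "twist": 0}, {"jaw": 0, "travel": [0, 0, 0.001], "twist": 0}]}}

```text
t: 2.65
eef_pos: [459.1, 109.1, 48.0]
tcp_rot: [3.14, 0.001, 2.74]
ft_force: [-4.7, 3.4, 23.7]
opening: 0.006
grip_force: 11.8
```

The force rose sharply at z = 48, so the key is on its stop. Raising straight up.

Call:
{"op": "drive_tool", "data": {"targets": [{"jaw": 0, "travel": [0, 0, -0.004], "twist": 0}, {"jaw": 0, "travel": [0, 0, -0.01], "twist": 0}, {"jaw": 0, "travel": [0, 0, -0.02], "twist": 0}, {"jaw": 0, "travel": [0, 0, -0.05], "twist": 0}, {"jaw": 0, "travel": [0, 0, -0.08], "twist": 0}, {"jaw": 0, "travel": [0, 0, -0.08], "twist": 0}]}}

```text
t: 3.15
eef_pos: [460.6, 108.9, 130.9]
tcp_rot: [3.139, 0.006, 2.74]
ft_force: [0.4, -0.5, 0.5]
opening: -0.0
grip_force: 0.0
```

Run:
```python
from h import *
s=state();print(s["eef_pos"],s["ft_force"],tool([544,-96.6,125]))
```

```text
[460.60164207 108.90897633 130.85810899] [ 0.39487524 -0.51768268  0.46300921] [-157.07034162 -156.56500759    6.31261283]
```

Call:
{"op": "drive_tool", "data": {"targets": [{"jaw": 0, "travel": [-0.157, -0.156, 0.005], "twist": 0}, {"jaw": 0, "travel": [-0.157, -0.156, 0.005], "twist": 0}, {"jaw": 0, "travel": [-0.157, -0.156, 0.005], "twist": 0}, {"jaw": 0, "travel": [-0.157, -0.156, 0.005], "twist": 0}, {"jaw": 0, "travel": [-0.157, -0.156, 0.005], "twist": 0}, {"jaw": 0, "travel": [-0.157, -0.156, 0.005], "twist": 0}, {"jaw": 0, "travel": [-0.157, -0.156, 0.005], "twist": 0}, {"jaw": 0, "travel": [-0.157, -0.156, 0.005], "twist": 0}]}}

```text
t: 3.82
eef_pos: [541.7, -96.3, 121.0]
tcp_rot: [-3.142, -0.001, 2.738]
ft_force: [0.1, 0.7, -0.8]
opening: 0.001
grip_force: 0.0
```

Run:
```python
from h import *
c=read_camera("wrist");s=state();print(s["eef_pos"],s["ft_force"])
cv2.imwrite("pics/w2.png",c["frame"][:,:,::-1]);pickle.dump(c,open("w2.pkl","wb"))
print(proj(c,[544.5,-96.6,60]),tool([544.5,-96.6,75]))
```

```text
[541.46659497 -95.3653829  121.17239594] [ 0.39622085  0.15716949 -0.45084827]
[317.39644048 213.91242428] [-3.33527309  0.04982028 46.16805653]
```

View pics/w2.png

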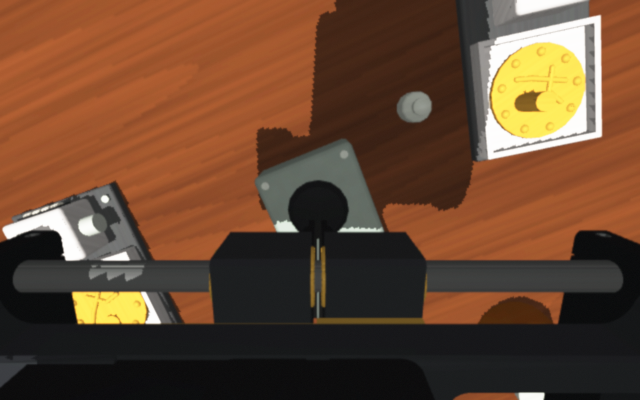

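The stub on the middle casting is clearly visible at (540,100). The mushroom is at (318,209), in line with the fingers and within about 3 mm of the estimate.

Call:
{"op": "drive_tool", "data": {"targets": [{"jaw": 0, "travel": [-0.001, 0.0, 0.03], "twist": 0}, {"jaw": 0, "travel": [-0.001, 0.0, 0.048], "twist": 0}, {"jaw": 0, "travel": [-0.001, 0.0, 0.054], "twist": 0}, {"jaw": 0, "travel": [-0.001, 0.0, 0.058], "twist": 0}, {"jaw": 0, "travel": [-0.001, 0.0, 0.061], "twist": 0}, {"jaw": 0, "travel": [-0.001, 0.0, 0.063], "twist": 0}, {"jaw": 0, "travel": [-0.001, 0.0, 0.065], "twist": 0}, {"jaw": 0, "travel": [-0.001, 0.0, 0.065], "twist": 0}]}}

```text
t: 4.53
eef_pos: [543.4, -96.2, 57.2]
tcp_rot: [3.141, 0.001, 2.74]
ft_force: [-0.8, 2.8, 4.7]
opening: 0.005
grip_force: 2.3
```

Call:
{"op": "drive_tool", "data": {"targets": [{"jaw": 0, "travel": [0, 0, 0.001], "twist": 0}, {"jaw": 0, "travel": [0, 0, 0.002], "twist": 0}, {"jaw": 0, "travel": [0, 0, 0.003], "twist": 0}, {"jaw": 0, "travel": [0, 0, 0.004], "twist": 0}, {"jaw": 0, "travel": [0, 0, 0.004], "twist": 0}]}}

```text
t: 4.95
eef_pos: [543.5, -96.4, 53.9]
tcp_rot: [3.141, 0.001, 2.74]
ft_force: [-2.7, 4.8, 13.5]
opening: 0.005
grip_force: 6.9
```

Call:
{"op": "drive_tool", "data": {"targets": [{"jaw": 0, "travel": [0, 0, 0.0005], "twist": 0}, {"jaw": 0, "travel": [0, 0, 0.0005], "twist": 0}]}}

```text
t: 5.12
eef_pos: [543.5, -96.4, 53.8]
tcp_rot: [3.141, 0.002, 2.74]
ft_force: [-4.8, 5.3, 20.2]
opening: 0.004
grip_force: 9.4
```

Call:
{"op": "drive_tool", "data": {"targets": [{"jaw": 0, "travel": [0, 0, -0.004], "twist": 0}, {"jaw": 0, "travel": [0, 0, -0.01], "twist": 0}, {"jaw": 0, "travel": [0, 0, -0.02], "twist": 0}, {"jaw": 0, "travel": [0, 0, -0.05], "twist": 0}, {"jaw": 0, "travel": [0, 0, -0.09], "twist": 0}, {"jaw": 0, "travel": [0, 0, -0.12], "twist": 0}, {"jaw": 0, "travel": [0, 0, -0.12], "twist": 0}, {"jaw": 0, "travel": [0, 0, -0.12], "twist": 0}]}}

```text
t: 5.78
eef_pos: [543.8, -96.9, 174.2]
tcp_rot: [3.141, 0.004, 2.74]
ft_force: [-0.0, 0.1, -0.7]
opening: 0.003
grip_force: 0.0
```

Run:
```python
from h import *
s=state();print(s["eef_pos"],s["ft_force"],abs(s["qvel"]).max())
c=read_camera("wrist");cv2.imwrite("pics/w3.png",c["frame"][:,:,::-1])
```

```text
[543.77975978 -96.91065557 174.17728453] [-0.00850966  0.10060067 -0.72049991] 0.04599484612071004
```

View pics/w3.png

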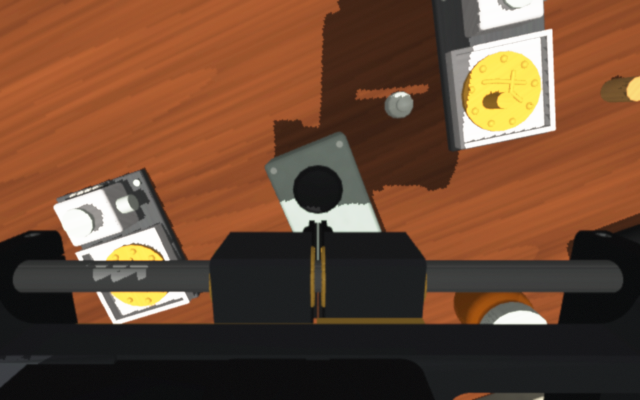

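The arm is clear of everything. The mushroom at (318,190) and everything else in view look undisturbed.

```bash
python3 -c "
from cell import *
print(job_done())"
```

```text
the job is handed in; nothing more can be done
None
```

Job handed in at about 6 s of the 40 s limit: I pressed the tally key at the middle station (the casting with the stub) fully down and released it, then did the same with the mushroom button, with a peak reading of about 24 N, and withdrew clear; no result was returned.

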